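# Turn two culture dishes lid down onto their sloping stands

## Robot

A 7-joint arm with a two-finger parallel gripper is mounted at the origin on a cart in front of the work surface, level with it; the furniture and walls round the work are solid. World frame = base frame: x ahead of the robot, y to its left, z up, the work surface at z = 0. Lengths are in m, angles in rad, forces in N, time in s.
With the tool pointing down it reaches from about 0.375 to 0.925 m from the base axis. Payload 3.1 kg.
Tool frame: the origin (TCP) lies between the finger pads; the fingertips stand 19 mm ahead of it and the grasp point (between the pads) is the TCP; z points along the fingers, y is the line along which they close (so a half turn about z gives the same grasp; the last joint's range is limited). The gripper opens to 85 mm and grips with 20 to 120 N. Pads are 22 mm wide; open, the fingers measure 114 mm over their backs; the gripper's body (76 mm by 85 mm) begins 54 mm behind the grasp point. The pads swing forward as they close: fully open they stand 13 mm farther back than shut.
Start: joints at [-1.42, 0.383, 0.044, 1.598, -0.018, 1.161, -0.05], TCP at [0.16, 0.63, 0.25] pointing down, gripper open.
Joint ranges: [-2.61, 2.61], [-0.41, 2.15], [-1.48, 1.57], [0, 2.5], [-1.57, 4.71], [0.05, 1.97], [-2.85, 2.85]. Speed limits (rad/s): [2.79, 2.79, 3.14, 3.14, 3.14, 3.14, 3.14].

## Interface

Orientations are given as a unit quaternion [x, y, z, w].
In Python, from bench import move_ptp, movel, move_j, move_gripper, pause, inverse_kinematics, read_camera, camera_params, MotionError, sign_off, look_for, tip_of, read_time_s, read_qpos, read_joint_vel, read_effort, read_eef_pos, read_tcp_rot, read_ft_force, read_ft_torque, read_finger_gap, read_grasp_force gives the robot as it stands. Calls block until the motion is done:
- move_ptp(position, orientation): joint-space move of the TCP to a pose.
- movel(position, orientation=None, speed=0.15): straight line of the TCP; orientation=None keeps the orientation; speed is the mean speed in m/s.
- move_j(angles): joint-space move.
- move_gripper(opening, effort=None): finger opening in m; effort is the grip in N (None keeps the last); returns when the fingers have stopped.
- pause(seconds).
- inverse_kinematics(position, orientation): joint angles nearest the present ones, or None.
- read_camera(name): name is "scene" or "side" or "wrist"; returns the picture (420x560x3 uint8, red, green, blue); there is no depth.
- camera_params(name): a dict with "K" (3x3 intrinsics, pixels), "camera_from_world" (4x4, takes a point from world to camera coordinates). Camera axes: x right, y down, z forward; pixel columns grow to the right and rows downward; lengths in m; the calibration is good to about 2 mm. A picture is of the moment at which its call begins: read the wrist's pose just before it. camera_params takes no time and is no camera call; for the wrist camera it gives the pose at the moment of the call.
A pose or a line that the arm cannot do raises MotionError and nothing moves.
- sign_off(): hands the job in; it is judged then, once.
Trained networks look in the newest picture that a camera, given by its name, has taken for a name from the list of things; names that differ only in an ending like _2 or _b are one class to them, and where a whole thing is asked for, a point or a joint stands for the part that bears it (a point fixed in the world has none). Each returns a list of dicts, best first, with "confidence" (0 to 1); they miss things now and then, are a little off and sometimes report something else, mostly with a low value. They report only what shows in the picture. A call takes as long as a camera call. They do not tell look-alikes from the thing itself.
- look_for(camera, name): "at" ([column, row] in pixels, amid what is visible of it).
- tip_of(camera, name): "at" ([column, row] in pixels: a listed point, or the origin of a listed thing).
Readings, each from a call of its own:
- read_time_s(): time.
- read_qpos(): joint angles.
- read_joint_vel(): joint speeds.
- read_effort(): joint torques, N m.
- read_eef_pos(): TCP position.
- read_tcp_rot(): TCP orientation.
- read_ft_force(): force on the tool from outside, world axes, zero at the start.
- read_ft_torque(): the same for the moment, N m.
- read_finger_gap(): finger opening in m.
- read_grasp_force(): force on a finger pad.
Only numpy, scipy, OpenCV 4.12 (cv2) and the standard library are available. Lean on these libraries where they do the work, as an engineer would, in place of code of your own. Each camera call takes 0.05 s, during which the arm holds its last target. There are 200 camera calls.

## Task

Two lidded culture dishes lie lid up on the wrong sloping stands and must be incubated upside down. Turn each one over, pinching its loose lid and base together so that it never comes open, and lay it lid down on the stand of its own colour (blue-lidded dish on the blue stand, orange-lidded dish on the orange stand, which the blue dish occupies at first), flat on the rails with its rim resting on both pins. Leave the bottles and the carton standing where they are.

Things in the scene. Friction and masses are not known exactly. Their poses are not given: they have to be found in the camera images.
- blue_base_centre (a point): base of the blue dish: off-white round open dish, 83 mm across, 15 mm high, wall 2.5 mm, 45 g. The point is the centre of the closed dish, on its axis, 8.5 mm above the base's flat underside. z points from the underside out towards the lid; spin about z means nothing.
- blue_lid_centre (a point): loose lid of the blue dish: blue with a pale disc on top, 91 mm across outside, 87 inside, 12 mm high, 30 g. It only lies on the base (2 mm radial play, no latch). Closed, the dish is 17 mm thick and this point coincides with the base's within about 2 mm: on the axis, 8.5 mm below the lid's flat top face, out of which z points.
- orange_base_centre (a point): base of the orange dish: off-white round open dish, 83 mm across, 15 mm high, wall 2.5 mm, 45 g. The point is the centre of the closed dish, on its axis, 8.5 mm above the base's flat underside. z points from the underside out towards the lid; spin about z means nothing.
- orange_lid_centre (a point): loose lid of the orange dish: orange with a pale disc on top, 91 mm across outside, 87 inside, 12 mm high, 30 g. It only lies on the base (2 mm radial play, no latch). Closed, the dish is 17 mm thick and this point coincides with the base's within about 2 mm: on the axis, 8.5 mm below the lid's flat top face, out of which z points.
- blue_stand_seat (a point): place of a seated dish on the blue stand (empty at first): the centre of the dish, half-way through its 17 mm, lies here, 90 mm above the desk. Axes: x level, downhill along the rails, roughly to the robot's left; y level, across them; z straight up. The rails descend at 45 degrees towards +x; their top face lies 8.5 mm from the point, square to the slope.
- blue_stand: the blue stand, fixed; origin on the desk under its seat, same axes. Two sloping rails 60 mm apart, 52 mm free between them for a finger under the dish, end 26 mm uphill of the seat on 4 thin legs. Two steel pins 8 mm thick, 48 mm apart, 43 mm downhill of the seat, rise 24 mm square from the rails and carry the dish's rim. Foot plate 92x88x6 mm.
- orange_stand_seat (a point): place of a seated dish on the orange stand (blue dish on it at first, lid up): the centre of the dish, half-way through its 17 mm, lies here, 90 mm above the desk. Axes: x level, downhill along the rails, roughly to the robot's left; y level, across them; z straight up. The rails descend at 45 degrees towards +x; their top face lies 8.5 mm from the point, square to the slope.
- orange_stand: the orange stand, fixed; origin on the desk under its seat, same axes. Two sloping rails 60 mm apart, 52 mm free between them for a finger under the dish, end 26 mm uphill of the seat on 4 thin legs. Two steel pins 8 mm thick, 48 mm apart, 43 mm downhill of the seat, rise 24 mm square from the rails and carry the dish's rim. Foot plate 92x88x6 mm.
- grey_stand_seat (a point): place of a seated dish on the grey stand (orange dish on it at first, lid up): the centre of the dish, half-way through its 17 mm, lies here, 90 mm above the desk. Axes: x level, downhill along the rails, roughly to the robot's left; y level, across them; z straight up. The rails descend at 45 degrees towards +x; their top face lies 8.5 mm from the point, square to the slope.
- grey_stand: the grey stand, fixed; origin on the desk under its seat, same axes. Two sloping rails 60 mm apart, 52 mm free between them for a finger under the dish, end 26 mm uphill of the seat on 4 thin legs. Two steel pins 8 mm thick, 48 mm apart, 43 mm downhill of the seat, rise 24 mm square from the rails and carry the dish's rim. Foot plate 92x88x6 mm.
- white_bottle_centre (a point): bystander: loose white bottle with blue cap, 44 mm across, 115 mm tall, standing on the desk; the point is half-way up.
- red_bottle_centre (a point): bystander: loose white bottle with red cap, 48 mm across, 104 mm tall, standing on the desk; the point is half-way up.
- carton_centre (a point): bystander: loose white and green carton, 55 x 55 mm, 95 mm tall, standing on the desk; the point is half-way up.
There are look-alikes about, which are no part of the job. Of the things that look like the orange_stand, the larger one is meant.

How it is judged:
By the outcome, as a careful person would: the job done as asked, in the order asked, and still so for the second after the job is handed in, with the robot touching nothing.
It also fails if it takes over 72 s, if anything falls off the work surface, if the arm or the gripper's body presses on something with over 40 N, if the wrist force passes 120 N, or if a joint passes its speed limit or range.

## Working session

There is one attempt and no reset: what is moved stays moved. The work goes in short steps, each a Python script; the robot and the scene stay as the last script left them, time stands still between calls to the robot, and variables do not carry over. Pictures are saved under pics/ and viewed, at most 10 in all, crops included, and the job is handed in when it is done.

```bash
mkdir -p pics; ls
cat > h.py <<'E'
from bench import *
import numpy as np, cv2
from scipy.spatial.transform import Rotation as R
def save(c,n): im=read_camera(c); cv2.imwrite('pics/'+n+'.png',im[:,:,::-1]); return im
E
python3 - <<'E'
from h import *
a=[save(c,'o_'+c) for c in('scene','side')]
for c in('scene','side'):
    p=camera_params(c);print(c,np.round(p['K'],1).tolist(),np.round(p['camera_from_world'],3).tolist())
    for n in ['blue_base_centre','blue_lid_centre','orange_lid_centre','blue_stand_seat','blue_stand','orange_stand_seat','orange_stand','grey_stand_seat','grey_stand','white_bottle_centre','red_bottle_centre','carton_centre']:
        print(n,[(np.round(d['at']).tolist(),round(d['confidence'],2)) for d in tip_of(c,n)][:4])
print(read_time_s(),read_eef_pos(),read_tcp_rot())
E
```

```text
pics
scene [[382.9, 0.0, 271.8], [0.0, 382.9, 210.6], [0.0, 0.0, 1.0]] [[0.471, -0.882, -0.007, -0.13], [-0.457, -0.237, -0.857, 0.346], [0.754, 0.407, -0.515, 0.884], [0.0, 0.0, 0.0, 1.0]]
blue_base_centre [([350.0, 236.0], 0.54)]
blue_lid_centre [([351.0, 241.0], 0.76), ([280.0, 241.0], 0.69)]
orange_lid_centre [([280.0, 220.0], 0.66)]
blue_stand_seat [([220.0, 205.0], 0.74)]
blue_stand [([220.0, 229.0], 0.69)]
orange_stand_seat [([350.0, 238.0], 0.98)]
orange_stand [([349.0, 262.0], 0.94), ([382.0, 290.0], 0.69), ([352.0, 236.0], 0.34)]
grey_stand_seat [([276.0, 216.0], 0.77)]
grey_stand [([280.0, 243.0], 0.72)]
white_bottle_centre [([252.0, 200.0], 0.83)]
red_bottle_centre [([252.0, 242.0], 0.73)]
carton_centre []
side [[420.7, 0.0, 280.5], [0.0, 420.7, 210.6], [0.0, 0.0, 1.0]] [[0.999, 0.047, -0.025, -0.486], [-0.005, -0.382, -0.924, 0.108], [-0.053, 0.923, -0.381, 1.179], [0.0, 0.0, 0.0, 1.0]]
blue_base_centre [([276.0, 246.0], 0.81)]
blue_lid_centre [([278.0, 246.0], 0.71)]
orange_lid_centre [([283.0, 208.0], 0.49), ([279.0, 247.0], 0.34), ([319.0, 194.0], 0.2)]
blue_stand_seat [([283.0, 180.0], 0.68)]
blue_stand [([282.0, 207.0], 0.62)]
orange_stand_seat [([249.0, 287.0], 0.93), ([277.0, 250.0], 0.65)]
orange_stand [([275.0, 281.0], 0.97), ([248.0, 315.0], 0.94)]
grey_stand_seat [([284.0, 206.0], 0.71)]
grey_stand [([288.0, 236.0], 0.86)]
white_bottle_centre [([319.0, 197.0], 0.72)]
red_bottle_centre [([246.0, 216.0], 0.76)]
carton_centre [([291.0, 182.0], 0.65)]
1.3 [0.16003834 0.62997303 0.2502658 ] [ 1.24055019e-01  9.92275340e-01 -2.78733882e-05 -1.37563188e-05]
```

View pics/o_scene.png

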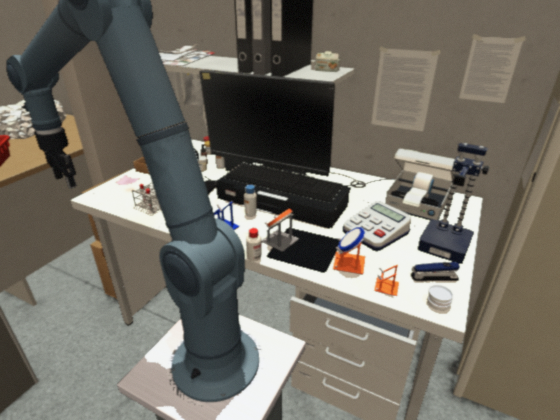

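View pics/o_side.png

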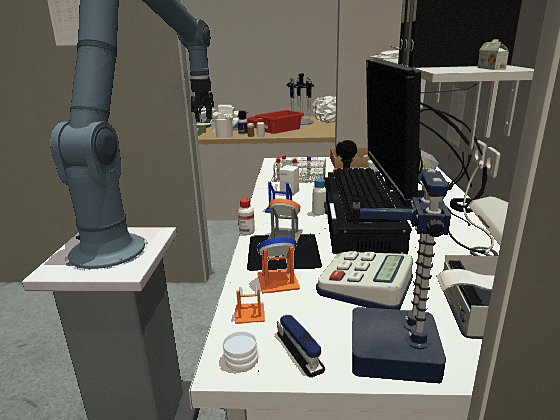

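The meant orange stand is at scene (349,262) / side (276,281). The smaller look-alike is at scene (386,287) / side (249,315). The grey stand with the orange dish is at scene (280,240), and the blue stand at scene (222,215) / side (282,195).

```bash
cat >> h.py <<'E'
def P(c):
    p=camera_params(c); return np.array(p['K'])@np.array(p['camera_from_world'])[:3]
def tri(obs): # list of (P,uv)
    A=np.array([r for M,u in obs for r in (u[0]*M[2]-M[0],u[1]*M[2]-M[1])])
    A=A/np.linalg.norm(A[:,:3],axis=1)[:,None]
    return np.linalg.lstsq(A[:,:3],-A[:,3],rcond=None)[0]
def onz(M,u,z):
    A=np.array([u[0]*M[2]-M[0],u[1]*M[2]-M[1]]); s=np.linalg.solve(A[:,:2],-A[:,3]-A[:,2]*z); return s
def proj(M,X): v=M@np.append(X,1); return v[:2]/v[2]
E
python3 - <<'E'
from h import *
S,D=P('scene'),P('side')
for n,a,b in [('blue seat',(220,205),(283,180)),('blue stand',(220,229),(282,207)),('or seat',(350,238),(277,250)),('or stand',(349,262),(275,281)),('grey seat',(276,216),(284,206)),('grey stand',(280,243),(288,236)),('small',(382,290),(248,315)),('white',(252,200),(319,197)),('red',(252,242),(246,216)),('carton',(0,0),(291,182))]:
    if n!='carton':print(n,np.round(tri([(S,a),(D,b)]),3), end=' ')
    z=0.09 if 'seat' in n else .05 if n in('white','red','carton') else 0
    print(n,np.round(onz(S,a,z),3),np.round(onz(D,b,z),3))
c=cv2.imread('pics/o_scene.png')[170:310,190:410]; cv2.imwrite('pics/c1.png',cv2.resize(c,None,fx=3.6,fy=3.6,interpolation=2))
E
```

```text
blue seat [0.48  0.313 0.09 ] blue seat [0.472 0.306] [0.482 0.329]
blue stand [ 0.474  0.318 -0.009] blue stand [0.457 0.304] [0.477 0.308]
or seat [ 0.49  -0.153  0.083] or seat [ 0.488 -0.152] [ 0.489 -0.176]
or stand [ 0.483 -0.16   0.002] or stand [ 0.49  -0.158] [ 0.481 -0.163]
grey seat [0.495 0.101 0.089] grey seat [0.497 0.102] [0.494 0.092]
grey stand [ 0.501  0.09  -0.01 ] grey stand [0.48  0.078] [0.505 0.081]
small [ 0.429 -0.277 -0.014] small [ 0.412 -0.28 ] [ 0.432 -0.297]
white [0.601 0.256 0.056] white [0.613 0.263] [0.601 0.269]
red [0.38  0.125 0.048] red [0.382 0.127] [0.38  0.114]
carton [11.759 20.76 ] [0.506 0.426]
```

View pics/c1.png

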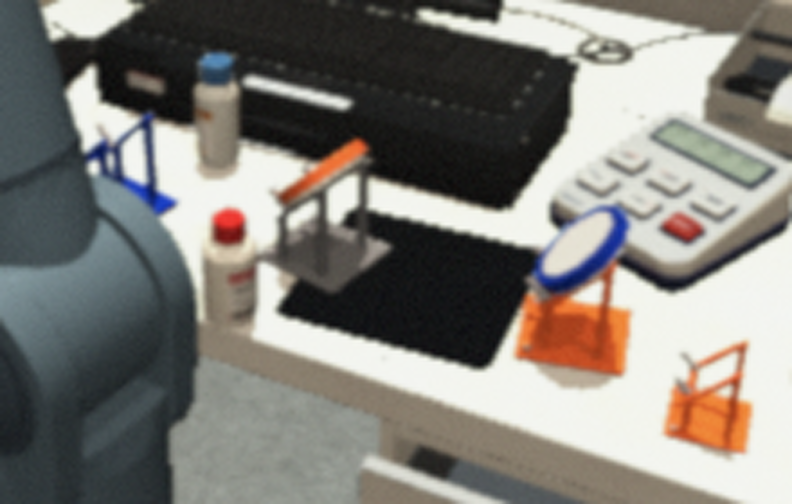

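```bash
cat >> h.py <<'E'
def down(yaw): return R.from_euler('z',yaw)*R.from_quat([0,1,0,0])
def slopeR(yaw,spin=0):
    """tool z = downhill along rails; tool y = +dish normal of slope (spin 0) or - (spin 1)"""
    x=np.array([np.cos(yaw),np.sin(yaw),0]);z=np.array([0,0,1.]);s=.5**.5
    d=(x-z)*s;n=(x+z)*s*(1-2*spin)
    return R.from_matrix(np.c_[np.cross(n,d),n,d]),d,(x+z)*s
E
python3 - <<'E'
from h import *
print(read_time_s(),read_qpos())
p=np.array(camera_params('wrist')['camera_from_world']);K=np.array(camera_params('wrist')['K']);print(np.round(K,0))
T=np.eye(4);T[:3,:3]=R.from_quat(read_tcp_rot()).as_matrix();T[:3,3]=read_eef_pos()
C=p@T;print(np.round(C,3))
for pos in [(.42,.2,.42),(.4,.2,.36),(.4,-.157,.32)]:
  for a in (0,90,180,270):
    r=down(np.radians(a));q=inverse_kinematics(pos,r.as_quat())
    T2=np.eye(4);T2[:3,:3]=r.as_matrix();T2[:3,3]=pos
    M=K@(C@np.linalg.inv(T2))[:3]
    print(pos,a,None if q is None else np.round(q,2),[np.round(proj(M,X)).tolist() for X in [(.48,.313,.0),(.497,.095,0),(.486,-.157,.0)]])
yg=np.pi/2
for nm,X in [('o',(.486,-.157,.09)),('g',(.497,.095,.09)),('b',(.48,.313,.09))]:
  for yaw in (60,90,120):
   for s in (0,1):
    r,d,n=slopeR(np.radians(yaw),s)
    for back in (.028,.12):
      q=inverse_kinematics(np.array(X)-d*back,r.as_quat());print(nm,yaw,s,back,None if q is None else np.round(q,2))
print(read_time_s())
E
```

```text
1.3 [-1.41978966  0.38289089  0.04390356  1.5979201  -0.01790247  1.16123167
 -0.04988559]
[[295.   0. 280.]
 [  0. 295. 212.]
 [  0.   0.   1.]]
[[-0.     1.     0.    -0.001]
 [-0.959  0.    -0.282  0.036]
 [-0.282 -0.     0.959  0.138]
 [ 0.     0.     0.     1.   ]]
(0.42, 0.2, 0.42) 0 [-0.93 -0.11  0.37  1.8   0.04  1.44  1.  ] [[339.0, 198.0], [224.0, 207.0], [91.0, 201.0]]
(0.42, 0.2, 0.42) 90 [-0.89 -0.1   0.33  1.79  0.03  1.44  2.58] [[248.0, 225.0], [235.0, 106.0], [235.0, -73.0]]
(0.42, 0.2, 0.42) 180 [-1.12 -0.13  0.54  1.8   0.06  1.45 -2.16] [[216.0, 133.0], [339.0, 123.0], [481.0, 129.0]]
(0.42, 0.2, 0.42) 270 [-1.12 -0.13  0.54  1.8   0.06  1.45 -0.59] [[314.0, 101.0], [319.0, 221.0], [310.0, 331.0]]
(0.4, 0.2, 0.36) 0 [-0.94 -0.12  0.36  1.93  0.04  1.33  0.97] [[345.0, 218.0], [219.0, 227.0], [72.0, 221.0]]
(0.4, 0.2, 0.36) 90 [-0.88 -0.11  0.3   1.93  0.03  1.32  2.55] [[233.0, 236.0], [216.0, 103.0], [213.0, -103.0]]
(0.4, 0.2, 0.36) 180 [-1.14 -0.14  0.54  1.94  0.07  1.33 -2.2 ] [[207.0, 120.0], [347.0, 109.0], [509.0, 116.0]]
(0.4, 0.2, 0.36) 270 [-1.11 -0.14 
[... 1894 characters left out ...]
   1.71 -0.34]
b 60 0 0.028 [ 0.71  0.66 -1.22  2.32  2.26  0.09 -1.42]
b 60 0 0.12 [ 0.54  0.1  -0.82  2.41 -1.44  0.45  2.07]
b 60 1 0.028 [ 0.71  0.66 -1.22  2.32  2.26  0.09  1.73]
b 60 1 0.12 [-1.39  0.03  1.15  2.48 -1.5   0.56 -1.03]
b 90 0 0.028 [-0.78  0.51  0.61  2.15 -1.42  1.05  2.42]
b 90 0 0.12 [-1.02  0.53  1.08  2.16 -1.36  1.33  2.4 ]
b 90 1 0.028 [-0.6   0.46  0.41  2.14 -1.36  0.96 -0.75]
b 90 1 0.12 [-0.58  0.33  0.53  2.14 -1.17  1.07 -0.85]
b 120 0 0.028 [-0.58  0.63  0.41  1.85 -1.03  1.29  2.51]
b 120 0 0.12 [-0.67  0.63  0.68  1.78 -1.04  1.51  2.53]
b 120 1 0.028 [-0.59  0.63  0.43  1.85 -1.04  1.3  -0.63]
b 120 1 0.12 [-0.55  0.59  0.51  1.78 -0.96  1.45 -0.66]
1.3
```

Run:
```python
from h import *
import json
def shot(n):
    p=P('wrist');im=save('wrist',n);json.dump(p.tolist(),open(n+'.json','w'));return im
N=['blue_stand_seat','blue_stand','orange_stand_seat','orange_stand','grey_stand_seat','grey_stand','blue_lid_centre','orange_lid_centre','white_bottle_centre','red_bottle_centre','carton_centre']
def det():
    M=P('wrist')
    for n in N:
        z=0 if n.endswith('stand') else .052 if n[-6:]=='centre' and 'lid' not in n else .09
        print(n,[(np.round(d['at']).tolist(),round(d['confidence'],2),np.round(onz(M,d['at'],z),3).tolist()) for d in tip_of('wrist',n)][:3])
move_ptp((.40,.2,.40),down(0).as_quat());print(read_time_s())
im=shot('w1');det()
q=read_qpos()
move_ptp((.40,-.157,.32),down(0).as_quat());print(read_time_s(),read_qpos())
im2=shot('w2');det()
f=lambda i,c:cv2.resize(i[c],None,fx=2,fy=2,interpolation=2)[:,:,::-1]
cv2.imwrite('pics/w1c.png',f(im,np.s_[70:350,100:500]));cv2.imwrite('pics/w2c.png',f(im2,np.s_[60:360,80:480]))
print(read_time_s())
```

```text
3.1667
blue_stand_seat [([347.0, 222.0], 0.79, [0.469, 0.306]), ([47.0, 232.0], 0.23, [0.487, -0.16])]
blue_stand [([340.0, 208.0], 0.64, [0.473, 0.312])]
orange_stand_seat []
orange_stand [([8.0, 190.0], 0.91, [0.44, -0.288]), ([88.0, 214.0], 0.82, [0.484, -0.151]), ([338.0, 205.0], 0.34, [0.467, 0.308])]
grey_stand_seat []
grey_stand [([223.0, 219.0], 0.84, [0.494, 0.097])]
blue_lid_centre [([50.0, 232.0], 0.8, [0.487, -0.155])]
orange_lid_centre [([207.0, 235.0], 0.67, [0.492, 0.089]), ([50.0, 229.0], 0.43, [0.483, -0.155])]
white_bottle_centre [([317.0, 287.0], 0.9, [0.606, 0.269]), ([208.0, 236.0], 0.44, [0.508, 0.08])]
red_bottle_centre [([228.0, 158.0], 0.84, [0.377, 0.121])]
carton_centre [([438.0, 227.0], 0.61, [0.492, 0.469])]
5.1333 [-0.75290331 -0.27115791  0.8984417   2.03885895  0.22047324  1.28005944
  1.6365642 ]
blue_stand_seat [([464.0, 256.0], 0.71, [0.492, 0.087])]
blue_stand []
orange_stand_seat [([184.0, 208.0], 0.63, [0.428, -0.273]), ([280.0, 228.0], 0.45, [0.453, -0.154])]
orange_stand [([195.0, 195.0], 0.77, [0.432, -0.285]), ([281.0, 223.0], 0.67, [0.477, -0.152])]
grey_stand_seat [([465.0, 256.0], 0.78, [0.492, 0.087])]
grey_stand [([433.0, 229.0], 0.79, [0.486, 0.09]), ([555.0, 314.0], 0.64, [0.642, 0.326])]
blue_lid_centre [([281.0, 251.0], 0.85, [0.486, -0.153])]
orange_lid_centre []
white_bottle_centre [([556.0, 316.0], 0.69, [0.608, 0.271])]
red_bottle_centre [([491.0, 164.0], 0.65, [0.377, 0.124])]
carton_centre []
5.7333
```

View pics/w1c.png

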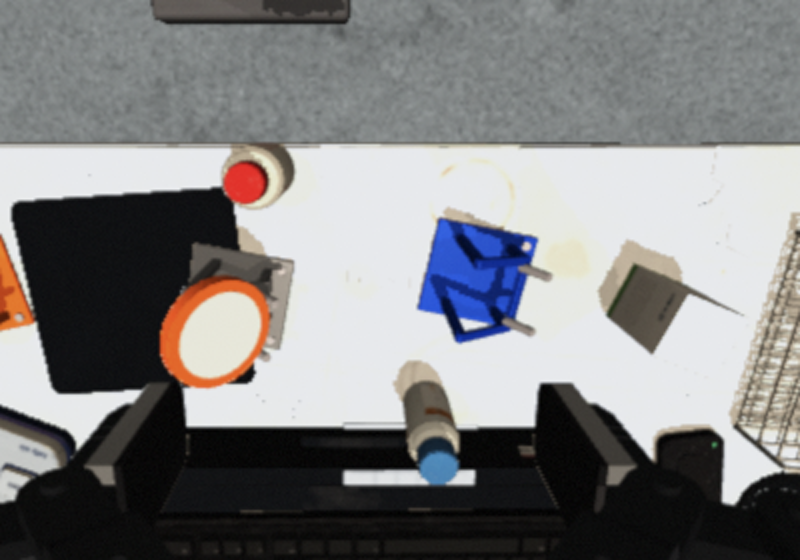

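View pics/w2c.png

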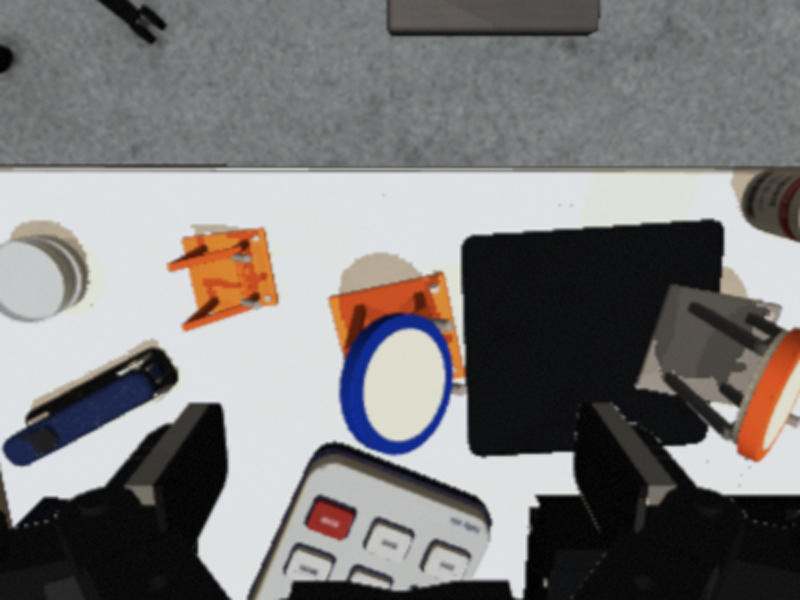

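```bash
cat > fit.py <<'E'
from h import *
import json
from scipy.optimize import least_squares
W1,W2=[np.array(json.load(open(f'w{i}.json'))) for i in (1,2)]
c1=lambda u:np.array(u)/2+(100,70)-.25; c2=lambda u:np.array(u)/2+(80,60)-.25
a,b=.046,.044
TL,TR,BR,BL=(-a,-b),(a,-b),(a,b),(-a,b)  # image: right=+y world=stand x ; down=+x world = -stand y
C={'TL':(-a,b,.006),'TR':(a,b,.006),'BR':(a,-b,.006),'BL':(-a,-b,.006),'p1':(.0414,.024,.0706),'p2':(.0414,-.024,.0706)}
obs={'blue':[(W1,c1,dict(TL=(440,218),TR=(537,237),BL=(418,310),p1=(548,276),p2=(533,331)))],
'grey':[(W1,c1,dict(TL=(193,242),TR=(294,260),BR=(280,348))),(W2,c2,dict(TL=(675,285),TR=(780,303),BL=(638,388)))],
'orange':[(W2,c2,dict(TL=(331,297),TR=(443,274),BR=(464,380),p2=(462,389)))]}
for n,o in obs.items():
    def f(p):
        r=[]
        for M,c,d in o:
            for k,u in d.items():
                X=np.array(C[k]);X[:2]=R.from_euler('z',p[2]).as_matrix()[:2,:2]@X[:2]+p[:2]
                r.append(proj(M,X)-c(u))
        return np.ravel(r)
    s=least_squares(f,(.49,.1,1.57),x_scale=(.01,.01,.1))
    print(n,np.round(s.x,4),np.degrees(s.x[2]).round(1)); print(np.round(s.fun,1))
E
python3 fit.py
```

```text
blue [0.4686 0.3078 1.3861] 79.4
[-1.2 -0.3  0.8 -0.3 -0.8  0.1  0.8  0.1  0.2  0.5]
grey [0.4912 0.0898 1.395 ] 79.9
[-0.5  0.1 -0.   0.   0.2  0.6 -2.1 -0.8  2.7  0.5 -0.3 -0.1]
orange [ 0.4848 -0.1565  1.7718] 101.5
[-1.8 -0.2  1.1 -0.2  0.3 -0.8  0.4  1.1]
```

```bash
sed -i 's/^a,b=.046,.044/a,b=.044,.046/' fit.py; python3 fit.py
cat >> h.py <<'E'
def tip(X,yaw,spin,back,up=0,z=0):
    r,d,n=slopeR(yaw,spin); return np.array(X)-d*back+n*up+np.array([0,0,z]), r.as_quat()
def st(s): print(s,round(read_time_s(),2),np.round(read_qpos(),2),np.round(read_eef_pos(),3),np.round(read_ft_force(),1),round(float(read_finger_gap()),4),np.round(read_grasp_force(),1))
E
python3 - <<'E'
from h import *
O=((.4848,-.1565,.09),1.77)
for b,z in((.12,.1),(.12,0),(.028,0)):
  for s in (1,0): q=inverse_kinematics(*tip(*O,s,b,0.001,z));print(b,z,s,None if q is None else np.round(q,2))
E
```

```text
blue [0.4689 0.3073 1.3787] 79.0
[ 0.1 -1.2 -0.2 -1.2 -0.3  1.2  0.5  0.5 -0.2  0.8]
grey [0.492  0.0896 1.3954] 80.0
[ 0.6 -0.3 -1.1 -0.8 -1.1  1.8 -0.7 -1.2  1.7 -0.5  0.4  1.7]
orange [ 0.4856 -0.1558  1.7883] 102.5
[-0.7 -0.6 -0.6 -1.   0.1  0.6  1.1  1.2]
0.12 0.1 1 [ 0.02  0.72  0.92  1.53 -0.84  1.94 -0.31]
0.12 0.1 0 [ 0.29  0.58  0.48  1.52 -0.67  1.8   2.65]
0.12 0 1 [ 0.02  0.87  0.92  1.59 -0.92  1.85 -0.2 ]
0.12 0 0 [ 0.29  0.7   0.48  1.58 -0.71  1.68  2.75]
0.028 0 1 [-0.18  1.03  1.09  1.74 -1.1   1.86 -0.07]
0.028 0 0 [ 0.37  0.68  0.26  1.72 -0.67  1.47  2.71]
```

```bash
cat >> h.py <<'E'
B=((.469,.3075,.09),1.383);G=((.4915,.0897,.09),1.395);O=((.485,-.156,.09),1.78)
E
python3 - <<'E'
from h import *
move_gripper(.042,30)
move_ptp(*tip(*O,1,.12,.001,.08));st('hover')
movel(*tip(*O,1,.12,.001),speed=.15);st('pre')
movel(*tip(*O,1,.075,.001),speed=.12);st('near')
w=save('wrist','n1');s=save('side','s1')
a=w;b=cv2.resize(s[170:310,200:340],None,fx=3,fy=3,interpolation=2)
cv2.imwrite('pics/m1.png',cv2.resize(np.hstack([a,b]),None,fx=.81,fy=.81)[:,:,::-1])
E
```

```text
hover 7.92 [ 0.02  0.75  0.92  1.54 -0.85  1.92 -0.29] [ 0.503 -0.238  0.256] [-0.5  0.6  0.6] 0.0423 0.0
pre 8.6 [ 0.04  0.85  0.88  1.58 -0.89  1.83 -0.22] [ 0.503 -0.238  0.176] [0.8 0.3 0.9] 0.0421 0.0
near 9.12 [ 0.    0.85  0.86  1.66 -0.92  1.76 -0.2 ] [ 0.496 -0.207  0.144] [ 0.3 -0.4  0.1] 0.042 0.0
```

View pics/m1.png

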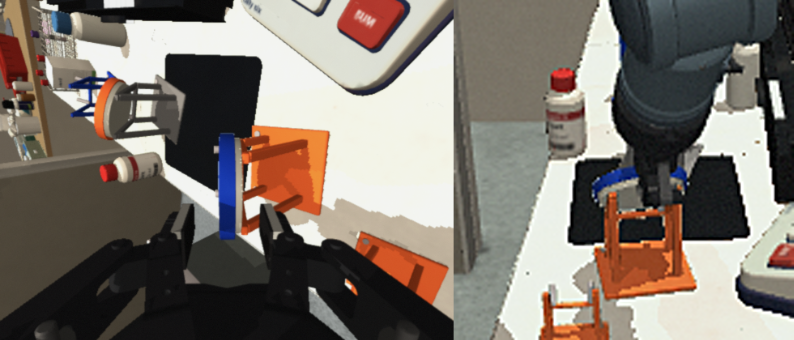

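The wrist view shows the blue dish edge-on between the fingers (columns about 219–245, tool axis at 227), so it sits slightly to the base side of the tool axis. I'll measure that offset before closing.

```bash
cat >> h.py <<'E'
def edge(im,rows,c0=230,c1=330):
    for r in rows: print(r,' '.join('%d:%d,%d,%d'%(c,*im[r,c]) for c in range(c0,c1,2)))
E
python3 - <<'E'
from h import *
im=cv2.imread('pics/n1.png')[:,:,::-1].astype(int)
edge(im,(225,),264,310)
M=P('wrist');r,d,n=slopeR(O[1],1)
y=np.cross(n,d)
for off in (-.0085,0,.0085):
  print(off,[np.round(proj(M,np.array(O[0])+n*off+v),1).tolist() for v in (y*.045,-y*.045,-d*.045,d*.045)])
E
```

```text
225 264:17,19,19 266:19,20,21 268:37,43,56 270:87,111,190 272:25,58,176 274:25,59,175 276:27,61,176 278:27,59,176 280:27,60,175 282:27,61,175 284:26,60,174 286:25,60,173 288:26,59,174 290:60,75,145 292:185,176,156 294:189,178,156 296:186,176,155 298:172,160,139 300:100,66,48 302:57,59,56 304:236,237,231 306:243,244,240 308:243,243,238
-0.0085 [[292.8, 285.4], [294.4, 165.8], [297.3, 256.1], [291.1, 211.5]]
0 [[281.5, 285.4], [281.7, 165.8], [282.2, 256.1], [281.2, 211.5]]
0.0085 [[270.3, 285.4], [269.0, 165.8], [267.2, 256.1], [271.3, 211.5]]
```

Run:
```python
from h import *
movel(*tip(*O,1,.027,-.0005),speed=.1);st('in')
move_gripper(0,35);st('closed')
movel(*tip(*O,1,.027,.05),speed=.1);st('lift')
w=save('wrist','n2');s=save('side','s2')
b=cv2.resize(s[150:310,180:340],(420,420),interpolation=2)
cv2.imwrite('pics/m2.png',cv2.resize(np.hstack([w,b]),None,fx=.81,fy=.81)[:,:,::-1])
for sp in (0,1):
  for zz in (.25,.1,0): q=inverse_kinematics(*tip(*B,sp,.029,.001,zz));print(sp,zz,None if q is None else np.round(q,2))
```

```text
in 9.86 [-0.04  0.86  0.84  1.73 -0.95  1.69 -0.18] [ 0.489 -0.175  0.108] [ 0.7 -0.1  0. ] 0.0418 0.0
closed 10.19 [-0.04  0.86  0.84  1.73 -0.95  1.69 -0.18] [ 0.489 -0.176  0.109] [ 1.1 -0.5  0.3] 0.0164 35.9
lift 10.85 [-0.12  0.77  0.87  1.8  -0.93  1.69 -0.23] [ 0.482 -0.14   0.144] [-0.9 -0.1 -0.4] 0.0163 35.7
0 0.25 [-1.14 -0.15  0.82  2.1  -0.77  0.88  1.5 ]
0 0.1 [-0.76  0.16  0.52  2.23 -1.23  0.83  2.04]
0 0 [-0.53  0.36  0.28  2.26 -1.49  0.78  2.37]
1 0.25 [-1.36 -0.21  1.    2.1  -0.67  0.84 -1.71]
1 0.1 [-1.27  0.26  1.1   2.25 -1.34  0.98 -1.03]
1 0 [-0.71  0.39  0.48  2.27 -1.53  0.85 -0.76]
```

View pics/m2.png

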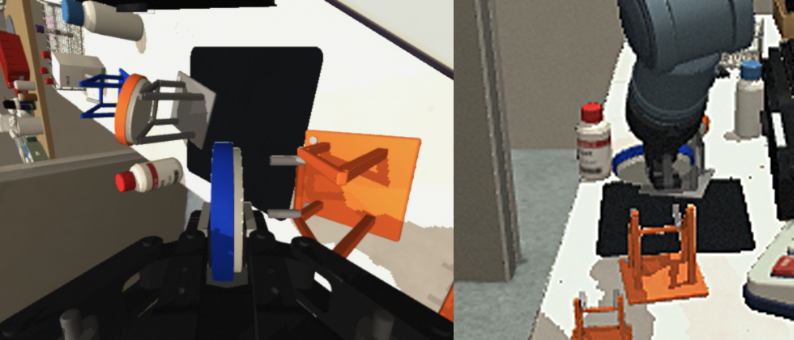

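Run:
```python
from h import *
movel(*tip(*O,1,.027,.05,.14),speed=.2);st('up')
for a in ((.05,.12),(.05,0)):
  q=inverse_kinematics(*tip(*B,0,.029,*a));print(a,None if q is None else np.round(q,2))
move_ptp(*tip(*B,0,.029,.05,.12));st('over')
movel(*tip(*B,0,.029,.05),speed=.15);st('preplace')
w=save('wrist','n3');s=save('side','s3')
b=cv2.resize(s[130:270,210:350],(420,420),interpolation=2)
cv2.imwrite('pics/m3.png',cv2.resize(np.hstack([w,b]),None,fx=.81,fy=.81)[:,:,::-1])
M=P('wrist');r,d,n=slopeR(B[1],0);y=np.cross(n,d)
for nm,al,la,h in [('pin+base',.043,.024,-.0085),('pin+tip',.043,.024,.0155),('pin-base',.043,-.024,-.0085),('pin-tip',.043,-.024,.0155),('railtop+',-.026,.03,-.0085),('railtop-',-.026,-.03,-.0085)]:
  print(nm,np.round(proj(M,np.array(B[0])+d*al+np.cross([0,0,1],d*[1,1,0])/.7071*la+n*h),1), end=' ')
```

```text
up 11.8 [-0.19  0.58  0.97  1.73 -0.83  1.85 -0.39] [ 0.481 -0.14   0.283] [-1.   0.4 -0.7] 0.0166 35.7
(0.05, 0.12) [-1.06  0.08  0.75  2.17 -1.11  0.83  1.83]
(0.05, 0) [-0.75  0.32  0.45  2.23 -1.46  0.79  2.23]
over 13.72 [-1.05  0.08  0.75  2.17 -1.11  0.83  1.83] [0.472 0.321 0.266] [ 0.1 -0.4 -0.5] 0.0164 35.7
preplace 14.67 [-0.94  0.36  0.67  2.24 -1.51  0.87  2.25] [0.473 0.322 0.147] [ 0.2  0.1 -1.1] 0.0161 35.7
pin+base [191.3 198.6] pin+tip [226.7 198.6] pin-base [196.9 263. ] pin-tip [230.1 263. ] railtop+ [146.1 222.6] railtop- [161.3 335.1]
```

View pics/m3.png

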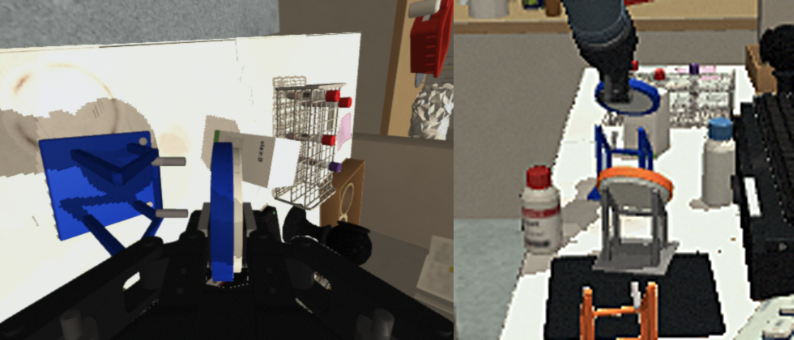

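Predicted pin positions (191–227,199) and (197–230,263) match the picture within about 1 mm, so I'll place the dish.

Run:
```python
from h import *
movel(*tip(*B,0,.0285,.010),speed=.1)
for u in (.004,.002,.0005):
    movel(*tip(*B,0,.0285,u),speed=.03);st(u)
    if np.linalg.norm(read_ft_force())>5: break
move_gripper(.036,30);pause(.3);st('open')
movel(*tip(*B,0,.13,.0),speed=.12);st('back')
w=save('wrist','n4');s=save('side','s4');c=read_camera('scene')
b=cv2.resize(s[150:290,210:350],(420,420),interpolation=2)
cv2.imwrite('pics/m4.png',cv2.resize(np.hstack([w,b]),None,fx=.81,fy=.81)[:,:,::-1])
M=P('wrist');r,d,n=slopeR(B[1],0)
for off in (-.0085,0,.0085): print(off,[np.round(proj(M,np.array(B[0])+n*off+v),1).tolist() for v in (-d*.045,d*.045)])
im=w.astype(int); edge(im,(200,),240,310)
```

```text
0.004 15.67 [-0.81  0.41  0.59  2.27 -1.55  0.89  2.38] [0.466 0.291 0.113] [ 1.1  0.5 -0.1] 0.0161 35.7
0.002 15.92 [-0.8   0.41  0.58  2.27 -1.56  0.89  2.39] [0.465 0.289 0.112] [ 0.1 -0.1 -1.1] 0.0163 35.7
0.0005 16.17 [-0.79  0.41  0.57  2.27 -1.56  0.89  2.39] [0.465 0.288 0.11 ] [ 0.2 -0.5 -1.9] 0.0165 35.7
open 16.79 [-0.79  0.41  0.57  2.27 -1.56  0.89  2.39] [0.465 0.288 0.111] [-0.7  0.6 -0. ] 0.0361 0.0
back 17.79 [-0.76  0.2   0.7   2.3  -1.25  0.94  2.23] [0.451 0.218 0.182] [ 0.4 -0.5 -0.3] 0.0358 0.0
-0.0085 [[268.5, 228.7], [271.8, 199.5]]
0 [[280.0, 228.7], [280.1, 199.5]]
0.0085 [[291.5, 228.7], [288.3, 199.5]]
200 240:11,26,83 242:8,25,82 244:6,24,83 246:11,26,84 248:9,25,82 250:10,26,88 252:20,50,156 254:20,47,156 256:57,74,158 258:216,219,210 260:220,223,219 262:220,224,219 264:219,223,217 266:142,146,150 268:10,25,80 270:17,43,135 272:17,44,136 274:18,44,137 276:17,43,136 278:17,44,137 280:18,44,137 282:17,44,136 284:57,71,151 286:214,208,186 288:219,212,188 290:218,213,190 292:217,219,212 294:220,223,219 296:220,223,219 298:220,223,218 300:219,223,217 302:220,223,218 304:220,223,219 306:220,223,219 308:220,223,219
```

View pics/m4.png

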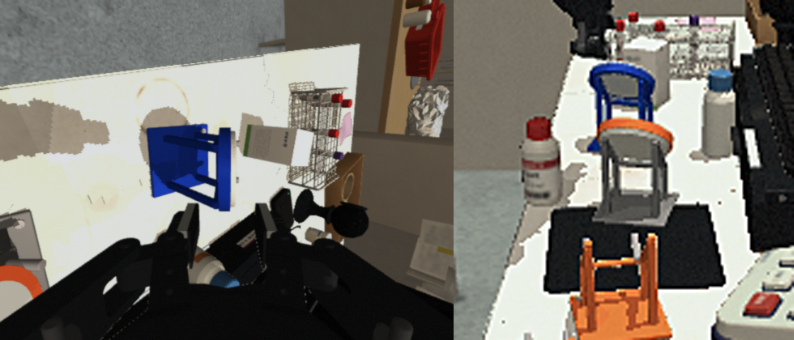

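The blue dish is seated: its edges are at columns 268–292, against a prediction of 268.5–291.5. Next is the orange dish.

Run:
```python
from h import *
movel(*tip(*B,0,.13,0,.1),speed=.2)
move_gripper(.042,35)
move_ptp(*tip(*G,0,.12,0,.1));st('hover')
movel(*tip(*G,0,.12,0),speed=.15)
movel(*tip(*G,0,.075,0),speed=.12);st('near')
w=save('wrist','n5')
M=P('wrist');r,d,n=slopeR(G[1],0)
for off in (-.0085,0,.0085): print(off,[np.round(proj(M,np.array(G[0])+n*off+v),1).tolist() for v in (-d*.045,d*.045)])
edge(w.astype(int),(225,),254,310)
cv2.imwrite('pics/m5.png',w[:,:,::-1])
```

```text
hover 19.68 [-0.56  0.22  1.01  2.08 -0.95  1.39  2.28] [0.476 0.008 0.274] [-0.5  0.2  0.5] 0.0418 0.0
near 21.02 [-0.46  0.5   0.87  2.17 -1.22  1.31  2.56] [0.482 0.037 0.143] [ 0.  -0.6 -0.2] 0.0422 0.0
-0.0085 [[264.3, 258.2], [269.7, 212.7]]
0 [[279.3, 258.3], [279.6, 212.7]]
0.0085 [[294.4, 258.3], [289.5, 212.7]]
225 254:243,244,234 256:242,244,234 258:243,244,234 260:243,244,239 262:181,183,178 264:153,144,126 266:205,195,171 268:190,179,157 270:190,180,158 272:171,130,104 274:213,87,39 276:216,89,40 278:216,90,41 280:218,91,40 282:237,113,49 284:239,114,49 286:239,115,50 288:239,113,49 290:239,113,50 292:239,123,60 294:241,232,222 296:243,244,242 298:243,244,241 300:243,244,242 302:243,244,241 304:243,244,241 306:243,244,240 308:243,245,241
```

View pics/m5.png

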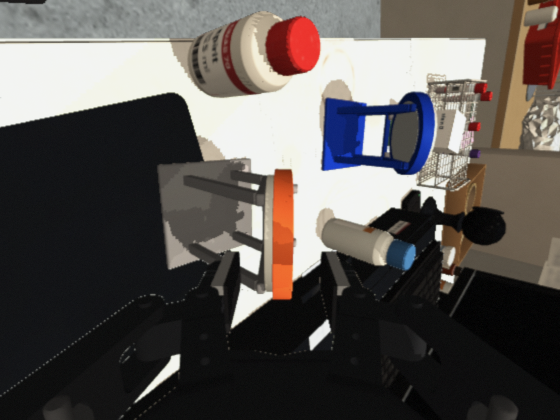

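Run:
```python
from h import *
movel(*tip(*G,0,.027,0),speed=.1);st('in')
move_gripper(0,35);st('closed')
movel(*tip(*G,0,.027,.05),speed=.1);st('lift')
movel(*tip(*G,0,.027,.05,.14),speed=.2);st('up')
for a in ((.05,.12),(.05,0)):
  q=inverse_kinematics(*tip(*O,1,.0285,*a));print(a,None if q is None else np.round(q,2))
move_ptp(*tip(*O,1,.0285,.05,.12));st('over')
movel(*tip(*O,1,.0285,.05),speed=.15);st('preplace')
w=save('wrist','n6');s=save('side','s6')
b=cv2.resize(s[190:330,200:340],(420,420),interpolation=2)
cv2.imwrite('pics/m6.png',cv2.resize(np.hstack([w,b]),None,fx=.81,fy=.81)[:,:,::-1])
M=P('wrist');r,d,n=slopeR(O[1],0)
for nm,al,la,h in [('pin+base',.043,.024,-.0085),('pin+tip',.043,.024,.0155),('pin-base',.043,-.024,-.0085),('pin-tip',.043,-.024,.0155)]:
  print(nm,np.round(proj(M,np.array(O[0])+d*al+np.cross([0,0,1],d*[1,1,0])/.7071*la+n*h),1), end=' ')
```

```text
in 21.71 [-0.48  0.56  0.8   2.19 -1.31  1.26  2.59] [0.488 0.071 0.109] [-0.4  0.   1.5] 0.0419 0.0
closed 22.04 [-0.48  0.56  0.8   2.19 -1.31  1.26  2.59] [0.489 0.07  0.109] [-1.1 -1.7  1. ] 0.0164 35.6
lift 22.69 [-0.58  0.46  0.83  2.19 -1.28  1.22  2.47] [0.494 0.106 0.144] [-0.3  0.  -1.2] 0.0162 35.5
up 23.54 [-0.75  0.13  0.95  2.11 -0.98  1.22  2.09] [0.493 0.106 0.283] [-0.7  0.6 -1.2] 0.0166 35.5
(0.05, 0.12) [-0.28  0.72  1.15  1.74 -0.93  1.92 -0.28]
(0.05, 0) [-0.26  0.95  1.13  1.8  -1.07  1.86 -0.11]
over 25.57 [-0.28  0.72  1.15  1.74 -0.93  1.92 -0.28] [ 0.482 -0.141  0.265] [-0.3  0.  -1.4] 0.0165 35.4
preplace 26.52 [-0.22  0.88  1.04  1.8  -1.02  1.79 -0.15] [ 0.482 -0.142  0.146] [-0.6  0.2 -0.2] 0.0167 35.4
pin+base [361.7 262.6] pin+tip [328.5 262.6] pin-base [367.3 198.1] pin-tip [331.9 198.1]
```

View pics/m6.png

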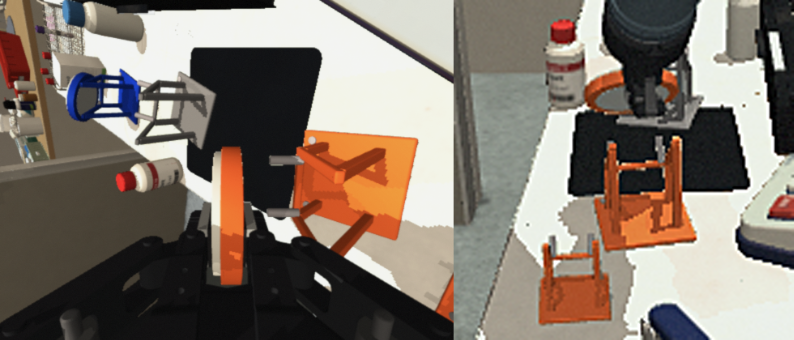

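Predicted pins match in row and sit about 2 px off along the normal, meaning the stand is about 1.5 mm lower, as the grasp showed. I'll descend under force watch.

Run:
```python
from h import *
movel(*tip(*O,1,.0285,.010),speed=.1)
for u in (.004,.002,.0005,-.0007):
    movel(*tip(*O,1,.0285,u),speed=.03);st(u)
    if np.linalg.norm(read_ft_force())>5: break
move_gripper(.036,30);pause(.3);st('open')
movel(*tip(*O,1,.13,-.0005),speed=.12)
w=save('wrist','n7')
movel(*tip(*O,1,.13,0,.12),speed=.2);st('back')
pause(.5)
s=save('side','s7');c=save('scene','c7')
A=cv2.resize(s[170:320,200:350],(400,400),interpolation=2);b=cv2.resize(c[170:290,200:400][:,:],(400,240),interpolation=2)
cc=cv2.resize(w,(400,300));cv2.imwrite('pics/m7.png',np.hstack([np.vstack([A,np.zeros((140,400,3),np.uint8)]),np.vstack([b,cc])])[:,:,::-1])
```

```text
0.004 27.52 [-0.13  0.95  1.    1.74 -1.04  1.79 -0.11] [ 0.489 -0.173  0.114] [ 3.  -1.9  4.9] 0.0166 37.0
open 28.15 [-0.13  0.95  1.    1.74 -1.04  1.79 -0.11] [ 0.488 -0.173  0.113] [-0.7  0.9 -0.6] 0.0361 0.0
back 29.95 [ 0.08  0.68  0.85  1.49 -0.8   1.95 -0.37] [ 0.504 -0.245  0.301] [ 0.9 -0.3 -1.3] 0.0358 0.0
```

View pics/m7.png

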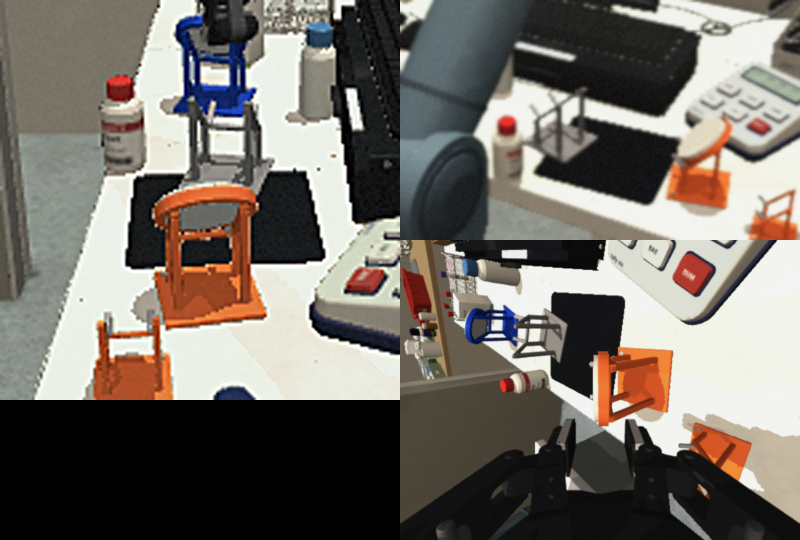

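I've used up my picture views (12 viewed, over the limit of 10). So I'll check the orange dish's seating numerically from the frame already saved.

Run:
```python
from h import *
T=np.eye(4);T[:3,:3]=R.from_quat(read_tcp_rot()).as_matrix();T[:3,3]=read_eef_pos()
p=camera_params('wrist');C=np.array(p['camera_from_world'])@T
pos,q=tip(*O,1,.13,-.0005);T[:3,:3]=R.from_quat(q).as_matrix();T[:3,3]=pos
M=np.array(p['K'])@(C@np.linalg.inv(T))[:3]
r,d,n=slopeR(O[1],0);y=np.cross([0,0,1],d*[1,1,0])/.7071
c=np.array(O[0])-n*.0015
for off in (-.0085,.0035,.0085): print(off,[np.round(proj(M,c+n*off+v),1).tolist() for v in (y*.0455,-y*.0455,-d*.0455,d*.0455)])
im=cv2.imread('pics/n7.png')[:,:,::-1].astype(int)
for row in range(155,266,7):
    s=''.join('O' if (a:=im[row,k])[0]-a[2]>90 else 'w' if a.min()>225 else 'd' if a.max()<90 else '.' for k in range(258,320)); print(row,s)
```

```text
-0.0085 [[290.7, 255.6], [291.7, 156.5], [293.5, 225.2], [289.5, 196.5]]
0.0035 [[277.8, 255.6], [277.5, 156.5], [277.2, 225.2], [277.9, 196.5]]
0.0085 [[272.4, 255.6], [271.6, 156.5], [270.4, 225.2], [273.1, 196.5]]
155 dddddddddddddddddddddddddddddddddddddddddddddddOOOOOOOOOOOOOOO
162 ddddddddddddd......OOOOOOOOOOOOOOO.dddd....OOOOOOOOOOOOOOOOOOO
169 ddddddddddddd......OOOOOOOOOOOOOOOOO...OOOOOOOOOOOOOOOOOOOOOOO
176 dddddddd...........OOOOOOOOOOOOOOOOOOOOOOOOOOOOOOOOOOOOOOOOOOO
183 dddddddddddd.......OOOOOOOOOOOOOOOOOOOOOOOO....OOOOOOOOOOOOOOO
190 dddddddddddd.......OOOOOOOOOOOOOOOOOO.dddddd.w.OOOOOOOOOOOOOOO
197 dddddddddddd.wwww..OOOOOOOOOOOOOOOOOO.ddddd.ww.OOOOOOOOOOOOOOO
204 dddddddddddd.wwwww.OOOOOOOOOOOOOOOOOO.dddd.www.OOOOOOOOOOOOOOO
211 dddddddddddd.wwwww.OOOOOOOOOOOOOOOOOO.ddd.wwww.OOOOOOOOOOOOOOO
218 ..dddddd......www..OOOOOOOOOOOOOOOOOO.........OOOOOOOOOOOOOOOO
225 wwwwwwwwwwwwww.....OOOOOOOOOOOOOOOOOOOOOOOOO.....wwwww..OOOOOO
232 wwwwwwwwwwwww......OOOOOOOOOOOOOOOOOO...wwwwwwwwwwwwwwwwwwwwww
239 wwwwwwwwwwwww......OOOOOOOOOOOOOOOOOO....www...........OOOOOOO
246 .....wwwwwwwww.....OOOOOOOOOOOOOOOOOOOOOOOOOOOOOOOOOOOOOO....w
253 ...................OOOOOOOOOOOOOOOOOOOOOOO...wwwwwwwwwww..dddd
260 ..................................wwwwwwwwwwwwwwwwwwwwww.ddddd
```

Run:
```python
from h import *
for c in('side','scene'):
    im=read_camera(c);M=P(c)
    for n,S in(('orange',O),('blue',B)):
        print(c,n,'exp',np.round(proj(M,S[0]),1),[(k,np.round(x['at'],1).tolist(),round(x['confidence'],2)) for k in('_lid_centre','_base_centre') for x in tip_of(c,n+k)[:2]])
# lid outline in side view: orange lid rim predicted vs seen
M=P('side');im=read_camera('side').astype(int)
r,d,n=slopeR(O[1],0)
for sh in (0,-.01):
    for off in(-.010,.002):
        t=np.linspace(0,2*np.pi,90);y=np.cross(n,d);E=np.array([proj(M,np.array(O[0])+n*off+d*sh+.0455*(np.cos(a)*d+np.sin(a)*y)) for a in t]);print(sh,off,'cols',E[:,0].min().round(1),E[:,0].max().round(1),'rows',E[:,1].min().round(1),E[:,1].max().round(1))
m=((im[...,0]-im[...,2])>90)
for row in range(232,262,2):
    k=np.flatnonzero(m[row,230:320]); print(row,(k.min()+230,k.max()+230) if len(k) else None)
print(read_time_s())
```

```text
side orange exp [275.7 245.9] [('_lid_centre', [274.8, 245.8], 0.63), ('_lid_centre', [276.4, 245.8], 0.47), ('_base_centre', [274.3, 245.9], 0.57)]
side blue exp [278.9 182. ] [('_lid_centre', [278.0, 182.8], 0.7), ('_lid_centre', [278.5, 247.1], 0.56)]
scene orange exp [350.9 238.9] [('_lid_centre', [351.6, 242.6], 0.62), ('_base_centre', [351.7, 242.9], 0.56)]
scene blue exp [219.2 205.2] [('_lid_centre', [256.6, 241.0], 0.62)]
0 -0.01 cols 256.6 295.8 rows 243.5 256.1
0 0.002 cols 256.1 295.0 rows 238.4 251.3
-0.01 -0.01 cols 256.8 296.3 rows 242.0 254.8
-0.01 0.002 cols 256.2 295.6 rows 236.9 250.0
232 None
234 None
236 None
238 None
240 (np.int64(273), np.int64(292))
242 (np.int64(265), np.int64(294))
244 (np.int64(262), np.int64(295))
246 (np.int64(259), np.int64(295))
248 (np.int64(258), np.int64(295))
250 (np.int64(258), np.int64(294))
252 (np.int64(258), np.int64(293))
254 (np.int64(259), np.int64(293))
256 (np.int64(264), np.int64(293))
258 (np.int64(262), np.int64(293))
260 (np.int64(262), np.int64(293))
31.1
```

Both dishes sit where the seats predict: the top row of the orange rim is about 239–240, against an expected 238.4. The robot is clear of everything.

```bash
python3 -c "
from bench import *
print(sign_off())"
```

```text
the job is handed in; nothing more can be done
None
```

Job handed in at about 31 s: both dishes are turned lid down on the stands of their own colour, and by camera checks they stayed closed and seated against the pins; I viewed 12 pictures, over the limit of 10.

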